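# Open the child-resistant cap of the low tin of wood finish

## Robot

A 6-joint arm with a two-finger parallel gripper is mounted at the origin on a cart in front of the work surface, level with it; the furniture and walls round the work are solid. World frame = base frame: x ahead of the robot, y to its left, z up, the work surface at z = 0. Lengths are in m, angles in rad, forces in N, time in s.
With the tool pointing down it reaches from about 0.275 to 0.75 m from the base axis. Payload 10.2 kg.
Tool frame: the origin (TCP) lies midway between the tips of the shut fingers; the grasp point (between the pads) lies 19 mm behind it (env.hold_point_z is the distance from the TCP to the grasp point, in m); z points along the fingers, y is the line along which they close (so a half turn about z gives the same grasp; the last joint's range is limited). The gripper opens to 85 mm and grips with 20 to 120 N. Pads are 22 mm wide; open, the fingers measure 114 mm over their backs; the gripper's body (76 mm by 85 mm) begins 54 mm behind the grasp point. The pads swing forward as they close: fully open they stand 13 mm farther back than shut.
Start: joints at [-1.342, 0.313, 1.498, -0, 1.331, -0.223], TCP at [0.229, -0.472, 0.204] pointing down, gripper open.
Joint ranges: [-2.94, 2.94], [-0.97, 2.17], [0.19, 2.56], [-1.23, 4.37], [0.02, 3.11], [-2.88, 2.88]. Speed limits (rad/s): [2.39, 2.39, 3.01, 3.14, 3.14, 3.14].

## Interface

Orientations are given as a unit quaternion [x, y, z, w].
In Python, from bench import env, kinematics, monitor, eyes, job gives the robot as it stands. The module is installed in compiled form; this text tells all that it offers. Calls block until the motion is done:
- env.reach(position, orientation): joint-space move of the TCP to a pose.
- env.movel(position, velocity=0.15, frame=None, guard=None): straight line of the TCP; frame=None keeps the orientation; velocity is the mean speed in m/s. With guard (N) it stops when the force on the tool has changed by that much, and returns True; else False.
- env.set_joints(angles): joint-space move.
- env.release() and env.close_gripper(effort=None): open the fingers fully, or close them until they stop; effort is the grip in N (None keeps the last).
- env.hold(seconds).
- kinematics.ik(position, orientation): joint angles nearest the present ones, or None.
- monitor.sense(): the state.
- eyes.grab_frame(name): name is "side" or "top" or "wrist"; returns a dict with "frame" (420x560x3 uint8, red, green, blue), "mtx" (3x3 intrinsics, pixels), "view" (4x4, takes a point from world to camera coordinates). Camera axes: x right, y down, z forward; pixel columns grow to the right and rows downward; lengths in m; the calibration is good to about 2 mm. A picture is of the moment at which its call begins. There is no depth.
A pose or a line that the arm cannot do raises env.MotionError and nothing moves.
- job.hand_in(): hands the job in; it is judged then, once.
The state is a dict: "clock": time; "joints": joint angles; "qvel": joint speeds; "joint_efforts": joint torques, N m; "position": TCP position; "ee_rot": TCP orientation; "contact_force": force on the tool from outside, world axes, zero at the start; "ft_torque": the same for the moment, N m; "finger_gap": opening from 0.0 (shut) to 1.0 (fully open); "gripper_force": force on a finger pad.
Only numpy, scipy, OpenCV 4.12 (cv2) and the standard library are available. Lean on these libraries where they do the work, as an engineer would, in place of code of your own. Each camera call takes 0.05 s, during which the arm holds its last target. There are 200 camera calls.

## Task

Two tins of wood finish are screwed down in holders on the bench, both with child-resistant caps that only spin idly unless they are pushed down. Open the low, flat-sided tin: press its cap down and, keeping it pressed, turn it anticlockwise as far as its open stop, then let go. Leave the tall round tin shut.

Things in the scene. Friction and masses are not known exactly. Their poses are not given: they have to be found in the camera images.
- low_cap_top (a point): Centre of the top of the black ribbed cap (upright cylinder, 42 mm across, 30 mm high) on the low flat-sided metal tin (64 x 100 mm, 70 high, fixed to the bench). The top is 132 mm above the bench, 50 mm above the tin's shoulder; it sinks up to 8 mm on a spring (3 N at first, 11 to 15 N fully down) and springs back. Inner teeth catch from 4 mm down; 5 to 8 is sure. Unpressed it spins idly
- low_ring (a joint): Angle (rad) of the low tin's closure, a grey ring with a pointer below the cap: 0 shut, grows anticlockwise seen from above, 1.15 at its open stop. Turns only with the pressed cap, against 0.12 N m, and stays where left. The teeth may need up to 0.4 rad of turning before they catch: turn about 1.5 rad in all, in one grasp; at the stop the fingers may slip round the cap
- tall_cap_top (a point): Centre of the top of a like cap on the tall round metal tin (72 mm across, 110 high, fixed to the bench), 172 mm above the bench, at least 0.17 m to the left or right of the low tin's cap (the two tins swap places). This tin is not to be opened
- tall_ring (a joint): Angle (rad) of the tall tin's closure, as low_ring: 0 = shut; it shall stay shut

How it is judged:
By the outcome, as a careful person would: the job done as asked, in the order asked, and still so for the second after the job is handed in, with the robot touching nothing.
It also fails if it takes over 34 s, if anything falls off the work surface, if the arm or the gripper's body presses on something with over 40 N, if the wrist force passes 120 N, or if a joint passes its speed limit or range.

## Working session

There is one attempt and no reset: what is moved stays moved. The work goes in short steps, each a Python script; the robot and the scene stay as the last script left them, time stands still between calls to the robot, and variables do not carry over. Pictures are saved under pics/ and viewed, at most 10 in all, crops included, and the job is handed in when it is done.

```bash
mkdir -p pics
python3 - <<'E'
from bench import env, kinematics, monitor, eyes, job
import cv2,numpy as np,pickle
d={}
for n in("side","top"):
    f=eyes.grab_frame(n);d[n]=f
    cv2.imwrite(f"pics/{n}0.png",f["frame"][:,:,::-1]);print(n,f["mtx"].tolist(),np.round(f["view"],4).tolist())
pickle.dump(d,open("d.pkl","wb"))
print(monitor.sense())
E
```

```text
side [[469.9200893497996, 0.0, 268.0833568765381], [0.0, 469.9200893497996, 214.4764661061859], [0.0, 0.0, 1.0]] [[0.9999, -0.0003, -0.0107, -0.4743], [-0.01, -0.3672, -0.9301, 0.0819], [-0.0037, 0.9301, -0.3672, 1.1719], [0.0, 0.0, 0.0, 1.0]]
top [[489.87742590791675, 0.0, 274.9858182555369], [0.0, 489.87742590791675, 210.92066717219672], [0.0, 0.0, 1.0]] [[0.0035, -0.9999, -0.013, -0.2028], [-0.9981, -0.0027, -0.0611, 0.4595], [0.061, 0.0132, -0.998, 1.1204], [0.0, 0.0, 0.0, 1.0]]
{'clock': 0.1, 'joints': array([-1.34240942e+00,  3.13395071e-01,  1.49834706e+00,  1.38283260e-05,
        1.33099328e+00, -2.23408658e-01]), 'qvel': array([ 6.54816190e-04, -1.88270812e-03, -2.79252516e-03,  2.16898463e-04,
       -2.28323898e-05,  4.05553051e-04]), 'joint_efforts': array([ 2.32534840e-03, -4.12902510e+01, -2.60139924e+01, -2.03160184e-04,
        3.07033566e-03,  1.41032240e-05]), 'position': array([ 0.2291352 , -0.47207731,  0.20339708]), 'ee_rot': array([ 9.74593623e-01,  2.23979782e-01,  5.29311256e-06, -5.71397573e-04]), 'contact_force': array([-1.0021417 , -0.10896327, -0.12482725]), 'ft_torque': array([-0.00061319,  0.05525976,  0.06985024]), 'gripper_force': 0.0, 'finger_gap': 0.994984515007}
```

View pics/top0.png

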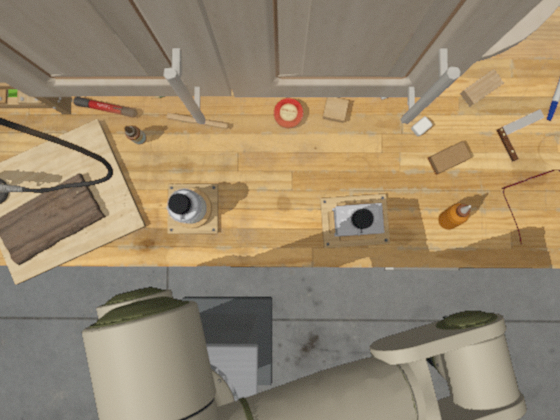

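View pics/side0.png

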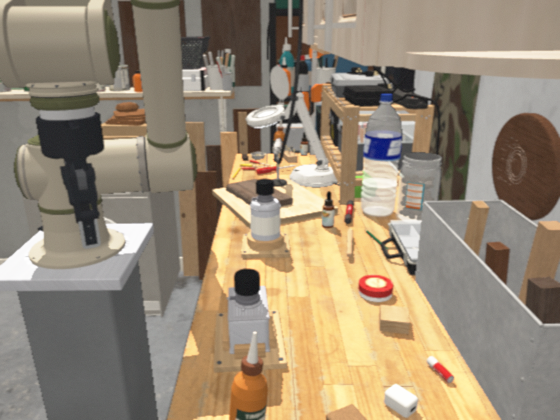

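The top view shows the low flat tin's cap near (362,218) and the tall tin's cap near (180,204). In the side view they are near (247,283) and (264,193). The cabinet with handles lies behind the tins. Next I'll measure the caps and check them across the two views.

```bash
cat > h.py <<'E'
import numpy as np,cv2,pickle
def ray(f,uv):
    V=f["view"];R=V[:3,:3];C=-R.T@V[:3,3]
    d=R.T@np.linalg.inv(f["mtx"])@[uv[0],uv[1],1];return C,d
def onplane(f,uv,z):
    C,d=ray(f,uv);return C+d*(z-C[2])/d[2]
def blob(f,uv,r=22,thr=55):
    im=f["frame"].max(2);u,v=uv
    m=np.zeros_like(im);m[v-r:v+r,u-r:u+r]=(im[v-r:v+r,u-r:u+r]<thr)
    n,l,s,c=cv2.connectedComponentsWithStats(m)
    i=1+np.argmax(s[1:,4]);return s[i],c[i]
def cross(f,a,g,b):
    C,d=ray(f,a);D,e=ray(g,b)
    t=np.linalg.lstsq(np.c_[d,-e],D-C,rcond=None)[0]
    p,q=C+d*t[0],D+e*t[1];return (p+q)/2,np.linalg.norm(p-q)
E
python3 - <<'E'
from h import *
from bench import kinematics
d=pickle.load(open("d.pkl","rb"))
for n,a,b,z in(("low",(362,218),(247,283),.117),("tall",(180,204),(264,193),.157)):
    s,c=blob(d["top"],a);t,e=blob(d["side"],b)
    mid=lambda s:(s[0]+(s[2]-1)/2,s[1]+(s[3]-1)/2)
    print(n,s,c,t,e)
    print(onplane(d["top"],c,z),onplane(d["top"],mid(s),z),onplane(d["side"],mid(t),z),cross(d["top"],mid(s),d["side"],mid(t)))
    if n=="low":
        p=onplane(d["top"],c,z)
        for zz in(.3,.2,.1,.093):print(kinematics.ik([p[0],p[1],zz],[1,0,0,0]))
        print(kinematics.ik([p[0],p[1],.2],[np.cos(.2),np.sin(.2),0,0]))
E
```

```text
low [352 209  21  20 320] [362.1375   218.446875] [235 270  24  26 553] [246.67269439 282.35804702]
[ 0.43847944 -0.38522842  0.117     ] [ 0.4383673  -0.38494045  0.117     ] [ 0.44025726 -0.38762214  0.117     ] (array([ 0.43927281, -0.38512557,  0.11550788]), np.float64(0.0016765942348200354))
[-9.21440775e-01  4.05541657e-01  1.12231383e+00 -4.44089210e-16
  1.61373716e+00  6.49355551e-01]
[-9.21440775e-01  4.46027087e-01  1.31788308e+00 -4.44089210e-16
  1.37768249e+00  6.49355551e-01]
[-9.21440775e-01  5.35552500e-01  1.45050439e+00 -4.44089210e-16
  1.15553577e+00  6.49355551e-01]
[-9.21440775e-01  5.43486699e-01  1.45760948e+00 -4.44089210e-16
  1.14049647e+00  6.49355551e-01]
[-9.21440775e-01  4.46027087e-01  1.31788308e+00 -4.44089210e-16
  1.37768249e+00  2.49355551e-01]
tall [169 194  22  20 336] [179.64583333 203.49404762] [257 180  17  15 230] [264.64347826 186.99565217]
[ 0.4658505  -0.01014277  0.157     ] [ 0.46583766 -0.00984687  0.157     ] [ 0.46878152 -0.01210544  0.157     ] (array([ 0.46733779, -0.00956546,  0.15602893]), np.float64(0.0028468002508549237))
```

The low cap is at (0.439, -0.385). The two views cross with 1.7 mm of error at z = 0.1155, against an expected mid-height of 0.117. I'll approach it with room left for about 1.6 rad of anticlockwise wrist turn.

Run:
```python
from bench import env, kinematics, monitor, eyes, job
import numpy as np,cv2
s=monitor.sense
def rep(t):
    x=s();print(t,round(x["clock"],2),np.round(x["position"],4),np.round(x["contact_force"],1),np.round(x["ft_torque"],2),round(x["finger_gap"],3),round(x["gripper_force"],1),np.round(x["joints"][5],3))
q=[np.cos(-.075),np.sin(-.075),0,0]
p=s()["position"];env.movel([p[0],p[1],.26],velocity=.2)
env.reach([.439,-.385,.22],q);rep("above")
print(env.movel([.439,-.385,.102],velocity=.08,guard=8));rep("down")
env.close_gripper(effort=40);rep("grip")
for n in("side","wrist"):cv2.imwrite(f"pics/{n}1.png",eyes.grab_frame(n)["frame"][:,:,::-1])
```

```text
above 1.5 [ 0.4383 -0.3854  0.2195] [-0.7  0.1  1.1] [-0.01 -0.02 -0.04] 1.0 0.0 0.799
False
down 3.12 [ 0.4392 -0.3852  0.1025] [0.4 0.2 0.2] [-0.01  0.02  0.05] 1.002 0.0 0.8
grip 3.89 [ 0.4393 -0.3851  0.1025] [-0.3  2.6  5. ] [ 0.29 -0.23  0.06] 0.002 2.6 0.8
```

View pics/side1.png

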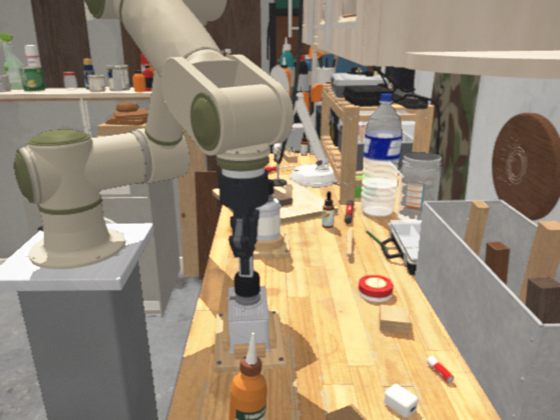

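View pics/wrist1.png

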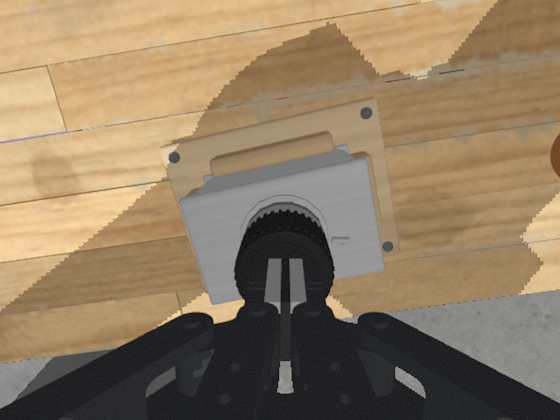

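The gripper shut fully (gap 0.002), so the cap isn't between the pads. The wrist view shows the closed fingers over or beside the cap at about (285,270). I'll check where the TCP should appear in the images.

Run:
```python
from bench import env, monitor, eyes
from h import *
print(env.hold_point_z)
x=monitor.sense();print(x["position"],x["ee_rot"],x["contact_force"],x["finger_gap"])
P={"tcp":x["position"],"captop":[.439,-.385,.132],"capbot":[.439,-.385,.102]}
for n in("side","wrist"):
    f=eyes.grab_frame(n)
    for k,p in P.items():
        c=f["view"][:3,:3]@p+f["view"][:3,3];u=f["mtx"]@c;print(n,k,np.round(u[:2]/u[2],1),round(c[2],3))
    if n=="side":cv2.imwrite("pics/side2.png",cv2.resize(f["frame"][210:350,180:320,::-1],None,fx=4,fy=4))
```

```text
0.0187
[ 0.43932048 -0.38506839  0.10239945] [ 9.97192502e-01 -7.48791739e-02  4.16984815e-04  2.22508804e-04] [0.2760264  2.11126418 5.13264621] 0.00024510173525251264
side tcp [246.2 289.5] 0.775
side captop [245.5 273.6] 0.764
side capbot [246.1 289.7] 0.775
wrist tcp [284.4 255. ] 0.183
wrist captop [284.2 284.4] 0.155
wrist capbot [284.3 255.3] 0.184
```

View pics/side2.png

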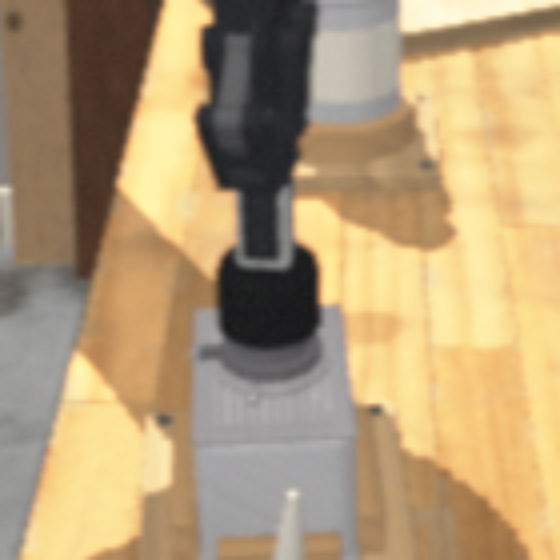

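The side crop shows the shut fingertips ending at the cap's top face, near row 276. The projected TCP is at row 289, about 24 mm lower. I'll lift clear and compare the real tip with the TCP in free air.

Run:
```python
from bench import env, monitor, eyes
from h import *
x=monitor.sense();print(x["contact_force"],x["finger_gap"])
print(env.movel([.439,-.385,.19],velocity=.1,guard=25))
x=monitor.sense();print(x["clock"],x["position"],x["contact_force"],x["finger_gap"])
t=[]
for op in(0,1):
    if op: env.release()
    f=eyes.grab_frame("side");im=f["frame"][:,:,::-1].copy();x=monitor.sense()
    c=f["view"][:3,:3]@x["position"]+f["view"][:3,3];u=f["mtx"]@c;u=u[:2]/u[2];print(u)
    im=im[180:320,200:300].copy();im=cv2.resize(im,None,fx=4,fy=4);cv2.circle(im,tuple(int(k) for k in (u-[200,180])*4),4,(0,0,255),-1);t.append(im)
cv2.imwrite("pics/side3.png",np.hstack(t));print(x["clock"],x["finger_gap"])
```

```text
[1.7398901  1.71177468 6.0451565 ] 0.003112218308057833
False
5.125 [ 0.43875168 -0.38475844  0.18919464] [ 0.37539754  0.79471216 -0.16693846] 0.00244185805916577
[244.37028588 241.57689284]
[244.49529662 241.16567879]
6.0083 1.0015855583548554
```

View pics/side3.png

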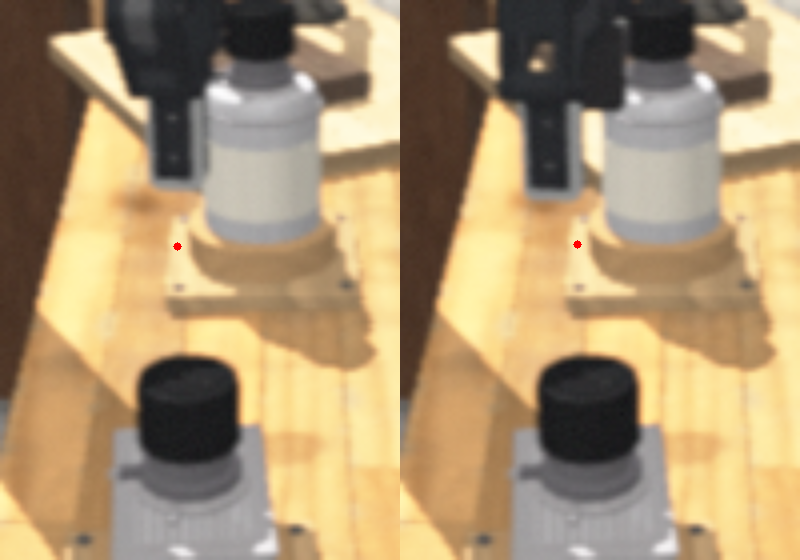

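In free air the tips sit about 15 px above the projected TCP, so the true tip is about 27 mm higher than reported. The touch on the cap top agrees with this. x and y are fine. I'll descend again with that offset and check the gap after closing.

```bash
cat > r.py <<'E'
from bench import env, kinematics, monitor, eyes, job
from h import *
def rep(t):
    x=monitor.sense();print(t,round(x["clock"],2),np.round(x["position"],4),np.round(x["contact_force"],1),np.round(x["ft_torque"],2),round(x["finger_gap"],3),round(x["gripper_force"],1),np.round(x["joints"][5],3));return x
E
python3 - <<'E'
from r import *
print(env.movel([.439,-.385,.076],velocity=.09,guard=8));rep("down")
env.close_gripper(effort=40);rep("grip")
f=eyes.grab_frame("side");cv2.imwrite("pics/side4.png",cv2.resize(f["frame"][210:350,180:320,::-1],None,fx=4,fy=4))
E
```

```text
False
down 7.42 [ 0.4392 -0.3852  0.0765] [-0.4  0.4 -0.3] [0.09 0.02 0.01] 0.999 0.0 0.8
grip 7.9 [ 0.4391 -0.3847  0.0762] [-1.1  2.7  3.3] [ 0.5   0.01 -0.03] 0.477 41.7 0.8
```

View pics/side4.png

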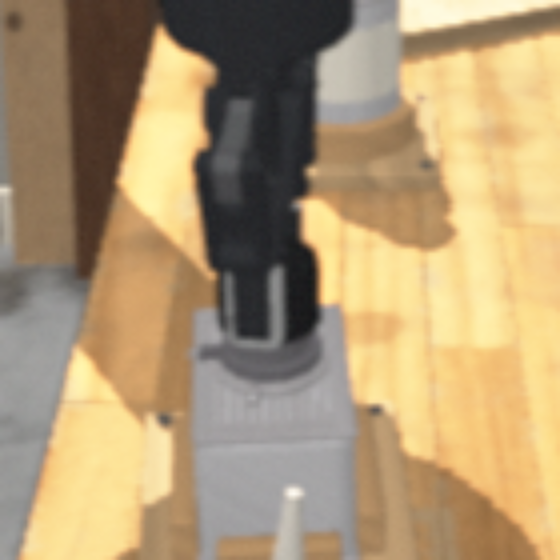

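The cap is gripped (gap 0.477, about 41 mm). The tips sit right at the cap's lower edge, close to the ring, so I'll regrip 5 mm higher, press down and watch the force.

Run:
```python
from r import *
env.release();env.movel([.439,-.385,.081],velocity=.05);rep("up")
env.close_gripper(effort=45);rep("grip")
z=monitor.sense()["position"][2]
for dz in(.003,.005,.0065):
    env.movel([.439,-.385,.081-dz],velocity=.02);rep(dz)
```

```text
up 8.71 [ 0.4392 -0.3852  0.0815] [-0.6  0.2 -0.1] [-0.02  0.04  0.03] 1.003 0.0 0.8
grip 9.18 [ 0.439  -0.3847  0.0811] [-0.6  2.6  3.4] [0.45 0.07 0.01] 0.477 46.3 0.8
0.003 9.48 [ 0.439  -0.3847  0.078 ] [-0.1  4.8  4.8] [0.67 0.1  0.03] 0.477 46.6 0.8
0.005 9.73 [ 0.4391 -0.3847  0.0762] [-0.8  6.   6.4] [0.74 0.17 0.05] 0.474 46.8 0.8
0.0065 9.98 [ 0.4391 -0.3848  0.0752] [-2.6  6.  10.3] [0.97 0.39 0.04] 0.475 47.2 0.8
```

Run:
```python
from r import *
env.movel([.439,-.385,.0738],velocity=.02);x=rep("press")
q=kinematics.ik([.439,-.385,.0738],x["ee_rot"]);q0=x["joints"][5]
for a in(.3,.6,.9,1.1,1.25,1.4,1.55):
    q[5]=q0-a;env.set_joints(q);x=rep(a)
    if abs(x["ft_torque"][2])>1.2:break
```

```text
press 10.23 [ 0.4391 -0.3848  0.0747] [-2.6  6.7 11.5] [1.03 0.4  0.09] 0.47 47.3 0.8
0.3 10.62 [ 0.4391 -0.3849  0.0746] [-3.   3.8  8.9] [ 0.8   0.42 -0.01] 0.475 47.1 0.5
0.6 11.02 [ 0.4392 -0.3851  0.0746] [-2.4  3.8  9.3] [ 0.7   0.3  -0.04] 0.473 47.1 0.2
0.9 11.41 [ 0.4393 -0.3853  0.0746] [-1.1  2.6  9.4] [0.57 0.23 0.  ] 0.475 47.0 -0.1
1.1 11.72 [ 0.4394 -0.3854  0.0746] [-0.7  2.6  8.5] [0.51 0.09 0.  ] 0.475 47.0 -0.3
1.25 11.98 [ 0.4395 -0.3855  0.0747] [1.4 2.8 8.1] [ 0.44  0.01 -0.01] 0.477 47.0 -0.45
1.4 12.25 [ 0.4396 -0.3855  0.0746] [0.4 2.9 8.5] [ 0.48 -0.09 -0.69] 0.477 47.0 -0.599
1.55 12.52 [ 0.4397 -0.3853  0.0745] [1.6 2.8 7.4] [ 0.47 -0.21 -0.69] 0.478 47.2 -0.749
```

Torque stayed near zero and then jumped to -0.69 N m between 1.25 and 1.4 rad, which is what the open stop should look like. I'll let go, lift clear and check the pointer.

Run:
```python
from r import *
env.movel([.4395,-.3853,.081],velocity=.03);env.release();rep("rel")
env.movel([.439,-.385,.21],velocity=.15);rep("up")
s=eyes.grab_frame("side")["frame"];w=eyes.grab_frame("wrist")["frame"]
o=cv2.resize(s[250:330,190:290,::-1],(500,400),interpolation=3)
cv2.imwrite("pics/fin.png",np.hstack([o[:,100:400],cv2.resize(w[:,:,::-1],(500,400))]))
```

```text
rel 13.43 [ 0.4394 -0.3853  0.081 ] [0.4 0.8 0.1] [-0.06  0.03  0.  ] 1.004 0.0 -0.749
up 14.43 [ 0.4388 -0.3847  0.209 ] [ 0.3 -0.2  0.3] [-0.02  0.02  0.04] 1.003 0.0 -0.75
```

View pics/fin.png

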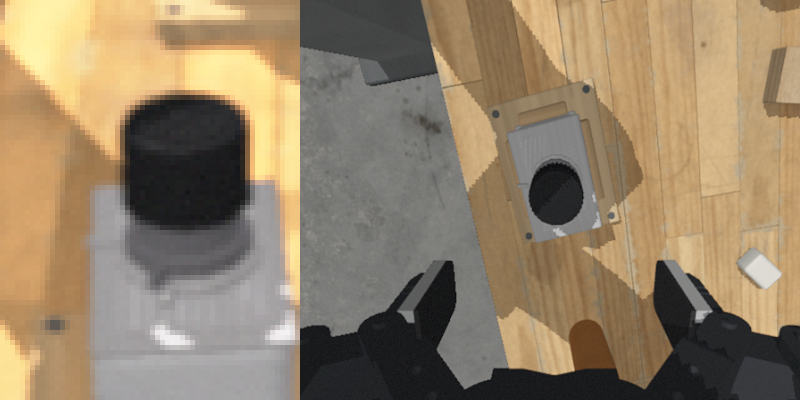

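The side crop on the left shows the pointer at about (155,280), towards the camera and slightly left. It pointed straight left before, so it has turned about 66-68° (1.15 rad) anticlockwise, which is the open stop. The cap has sprung back up and the gripper is clear.

```bash
python3 -c "
from bench import job;print(job.hand_in())"
```

```text
the job is handed in; nothing more can be done
None
```

The low tin is open: I turned its cap, held pressed, to the open stop (torque jump and pointer agree), then let go; the tall tin was never touched, and the job was handed in at about 14.5 s.

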